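# Put the sockets back on their rail in order of size

## Robot

A 6-joint arm with a two-finger parallel gripper is mounted at the origin on a cart in front of the work surface, level with it; the furniture and walls round the work are solid. World frame = base frame: x ahead of the robot, y to its left, z up, the work surface at z = 0. Lengths are in m, angles in rad, forces in N, time in s.
With the tool pointing down it reaches from about 0.425 to 0.95 m from the base axis. Payload 14.7 kg.
Tool frame: the origin (TCP) lies midway between the tips of the shut fingers; the grasp point (between the pads) lies 19 mm behind it; z points along the fingers, y is the line along which they close (so a half turn about z gives the same grasp; the last joint's range is limited). The gripper opens to 85 mm and grips with 20 to 120 N. Pads are 22 mm wide; open, the fingers measure 114 mm over their backs; the gripper's body (76 mm by 85 mm) begins 54 mm behind the grasp point. The pads swing forward as they close: fully open they stand 13 mm farther back than shut.
Start: joints at [1.095, 0.48, 1.596, -0, 1.065, -0.047], TCP at [0.27, 0.591, 0.231] pointing down, gripper open.
Joint ranges: [-2.75, 2.75], [-0.82, 2.05], [0.23, 2.67], [-1.56, 4.7], [0.09, 2.69], [-2.92, 2.92]. Speed limits (rad/s): [1.89, 1.89, 2.39, 3.01, 3.01, 3.01].

## Interface

Orientations are given as a unit quaternion [w, x, y, z].
In Python, from cell import manip, grab_frame, camera_info, spotter gives the robot as it stands. The module is installed in compiled form; this text tells all that it offers.
- The arm moves only by the tool jog_arm, called after "Emit:" as name(argument=value, ...), one argument or row to a line, values as JSON. Schema: {"type":"object","properties":{"motion":{"type":"array","items":{"type":"object","properties":{"r":{"type":"array","items":{"type":"number"},"minItems":3,"maxItems":3},"xyz":{"type":"array","items":{"type":"number"},"minItems":3,"maxItems":3},"finger_gap":{"type":"number"}},"additionalProperties":false,"required":["finger_gap"]},"minItems":1,"maxItems":20},"only":{"type":"string"},"quiet":{"type":"boolean"},"lines":{"type":"string"}},"required":["motion"],"additionalProperties":false}. motion is a list of rows, 1 to 20 of them, each an object with the fields r (a list: a rotation vector rx, ry, rz in a scale on which 1.0 is 60 degrees), xyz (a list: dx, dy, dz in shares of the most that a row can go, 1 being 62.5 mm), finger_gap (the finger opening in m); a field left out counts as zero (the opening has to be given); each row shifts and turns the commanded pose from where the row before left it, along the tool's axes as they then stand; what a row does not reach is not made up. A row lasts 1/8 s, in which the tool goes at most 0.0625 m and 0.188 rad, less where a joint would pass 70% of its speed; a pose out of reach is approached as far as the arm can. The fingers move at their own pace and stop on an object; the grip force is fixed at half the most. Time passes only in rows, so rows that do not move let the fingers close. The tool returns the time, the measured TCP pose, the force, the opening and the grip force at its end. only (a regular expression) keeps the lines of the reply that match it, lines (a string "A,B") keeps lines A to B, and quiet returns only ok. A shift or turn number past 1, either way, is cut back to 1. Input that does not fit is refused with a message, and nothing moves.
- manip.sense(): the state, without advancing time (a new reading comes with each control period).
- grab_frame(name): name is "scene" or "top" or "wrist"; returns (picture, depth): 400x640x3 uint8, red, green, blue; 400x640 float32, m along the optical axis (not along the pixel's ray), 0 where there is no reading.
- camera_info(name): a dict with "fx", "fy", "cx", "cy" (pixels), "k1" (the pictures are not rectified: a ray, as slopes to the right and down, at radius r is drawn at 1 + k1 r^2 times it, then the intrinsics apply), "world_from_camera" (4x4, takes a point from camera to world coordinates). Camera axes: x right, y down, z forward; pixel columns grow to the right and rows downward; lengths in m; the calibration is good to about 2 mm. A picture is of the moment at which its call begins: read the wrist's pose just before it. camera_info takes no time and is no camera call; for the wrist camera it gives the pose at the moment of the call.
- manip.close_job(): hands the job in; it is judged then, once.
Trained networks look in the newest picture that a camera, given by its name, has taken for a name from the list of things; names that differ only in an ending like _2 or _b are one class to them, and where a whole thing is asked for, a point or a joint stands for the part that bears it (a point fixed in the world has none). Each returns a list of dicts, best first, with "conf" (0 to 1); they miss things now and then, are a little off and sometimes report something else, mostly with a low value. They report only what shows in the picture. A call takes as long as a camera call.
- spotter.regions_of(camera, name): "region" (400x640 bool, what is visible of it).
- spotter.pinpoint(camera, name): "xyz" ([x, y, z] in m, in world coordinates, good to about 4 mm: a listed point, or the origin of a listed thing).
The state is a dict: "time_s": time; "joint_positions": joint angles; "joint_vel": joint speeds; "effort": joint torques, N m; "position": TCP position; "tcp_rot": TCP orientation; "wrist_force": force on the tool from outside, world axes, zero at the start; "moment": the same for the moment, N m; "grip_width": finger opening in m; "gripper_force": force on a finger pad.
Only numpy, scipy, OpenCV 4.12 (cv2) and the standard library are available. Lean on these libraries where they do the work, as an engineer would, in place of code of your own. Each camera call takes 0.05 s, during which the arm holds its last target. There are 200 camera calls.

## Task

Put the four loose sockets back on the socket rail so that the row runs in order of size, from the smallest at the end with the hanging hole to the largest at the plain end; the socket that is already on the rail is the middle size and stays on its clip. Press each one straight down over its spring clip until it snaps home and stands upright with its underside down on the rail, and let go of it.

Things in the scene. Friction and masses are not known exactly. Their poses are not given: they have to be found in the camera images.
- rail: Socket rail, fixed on the bench: low steel channel 273 mm long, 26 to 29 wide, five upright spring clips in a row 50 mm apart. Origin: on the bench under the middle clip; z up; the row runs along y. At the +y end a flat black tongue with a hanging hole, at the -y end a plain black cap. It may lie at any yaw (the hole to either side or away from the robot).
- clip_a: Spring clip next to the hanging hole (rail y = +100 mm), empty at the start. Steel post 10 mm thick, 29 mm tall, the top 12.5 mm a cone; on its sides (along x) two sprung bumps, 18 mm over both, centred 9.7 mm up, that give way inwards. Origin: on the post's axis at the seat, the face a socket stands on, 12 mm above the bench; axes as the rail's.
- clip_b: Spring clip second from the hanging hole (rail y = +50 mm), empty at the start. Same form and origin as clip_a. A socket going onto any clip meets the bumps with its underside 11 mm above the seat; pressing it on takes about 10 to 15 N when centred (more than its weight), up to 30 off centre; about 3 mm above the seat the bumps snap out and draw it down.
- clip_d: Spring clip second from the plain end (rail y = -50 mm), empty at the start. Same form and origin as clip_a.
- clip_e: Spring clip next to the plain end (rail y = -100 mm), empty at the start. Same form and origin as clip_a.
- socket_24: The smallest of five plain steel sockets: upright cylinder 24 mm across, 40 tall, 17 mm hexagon well open at the top. Origin: centre of the underside; z up. Starts standing on the bench, the right way up for the rail. As in all sockets, the drive hole in the underside (13.5 mm wide, mouth chamfered to 17.5) fits over a clip's post at any yaw.
- socket_29: The second smallest of five plain steel sockets: upright cylinder 29 mm across, 43 tall, 21 mm hexagon well open at the top. Origin: centre of the underside; z up. Starts standing on the bench, the right way up for the rail.
- socket_34: The middle of five plain steel sockets: upright cylinder 34 mm across, 46 tall, 25 mm hexagon well open at the top. Origin: centre of the underside; z up. On the rail from the start, clipped home on the middle clip (rail y = 0).
- socket_40: The second largest of five plain steel sockets: upright cylinder 40 mm across, 50 tall, 30 mm hexagon well open at the top. Origin: centre of the underside; z up. Starts standing on the bench, the right way up for the rail. The sockets weigh 0.10, 0.14, 0.19, 0.27 and about 0.36 kg.
- socket_46: The largest of five plain steel sockets: upright cylinder 46 mm across, 54 tall, 34 mm hexagon well open at the top. Origin: centre of the underside; z up. Starts standing on the bench, the right way up for the rail. (Behind the loose sockets stands a scroll saw 320 mm tall, from x = 0.62 m on, y = -0.17 to 0.35 m: keep the hand in front of it.)

How it is judged:
By the outcome, as a careful person would: the job done as asked, in the order asked, and still so for the second after the job is handed in, with the robot touching nothing.
It also fails if it takes over 136 s, if anything falls off the work surface, if the arm or the gripper's body presses on something with over 40 N, if the wrist force passes 120 N, or if a joint passes its speed limit or range.

## Working session

There is one attempt and no reset: what is moved stays moved. The work goes in short steps, Python scripts to look and compute and a tool call to move; the robot and the scene stay as the last step left them, time stands still between calls to the robot, and variables do not carry over. Pictures are saved under pics/ and viewed, at most 14 in all, crops included, and the job is handed in when it is done.

```bash
mkdir -p pics
```

Create h.py:
```python
import numpy as np, cv2
from cell import manip, grab_frame, camera_info, spotter
def cloud(cam):
    pic,d=grab_frame(cam); c=camera_info(cam)
    v,u=np.mgrid[0:400,0:640]
    K=np.array([[c['fx'],0,c['cx']],[0,c['fy'],c['cy']],[0,0,1]])
    p=cv2.undistortPoints(np.stack([u,v],-1).reshape(-1,1,2).astype(float),K,np.array([c['k1'],0,0,0,0])).reshape(400,640,2)
    P=np.concatenate([p*d[...,None],d[...,None]],-1)
    T=np.array(c['world_from_camera']); W=P@T[:3,:3].T+T[:3,3]
    W[d==0]=np.nan
    return pic,W
```

Run:
```python
from h import *
s=manip.sense(); print(s)
ims=[]
for cam in ['scene','top']:
    pic,W=cloud(cam); cv2.imwrite(f'pics/{cam}0.png',pic[...,::-1])
    print(cam,np.round(np.array(camera_info(cam)['world_from_camera'])[:3,3],3))
    for n in ['rail','clip_a','socket_24','socket_29','socket_34','socket_40','socket_46']:
        print(n,[(np.round(r['xyz'],3).tolist(),round(r['conf'],2)) for r in spotter.pinpoint(cam,n)])
print(manip.sense()['time_s'])
```

```text
{'time_s': 0.0, 'joint_positions': array([ 1.09539119e+00,  4.80850070e-01,  1.59687691e+00,  4.59572301e-05,
        1.06511724e+00, -4.65548581e-02]), 'joint_vel': array([-0.00099219,  0.00101343,  0.00156054,  0.00073199,  0.00012882,
        0.000567  ]), 'effort': array([ 6.10094983e-03, -9.50656700e+01, -4.30183768e+01,  1.41740124e-04,
        1.21296739e-02, -1.42847807e-04]), 'position': array([0.27003335, 0.59078949, 0.23065944]), 'tcp_rot': array([-1.80883968e-04,  2.12796615e-01,  9.77096315e-01, -5.99405222e-04]), 'wrist_force': array([ 0.37402982, -0.29087792, -0.68990043]), 'moment': array([-0.01287069,  0.01479946, -0.02418371]), 'gripper_force': 0.0, 'grip_width': 0.08576821529873749}
scene [-0.286 -0.715  0.58 ]
rail [([0.497, -0.35, -0.004], 0.96)]
clip_a [([0.464, -0.39, 0.013], 0.65), ([0.565, -0.278, 0.011], 0.62), ([0.429, -0.423, 0.009], 0.61), ([0.495, -0.348, 0.01], 0.6), ([0.532, -0.314, 0.007], 0.49)]
socket_24 [([0.498, -0.344, 0.014], 0.83), ([0.505, 0.115, -0.002], 0.65), ([0.453, 0.258, -0.001], 0.49), ([0.422, -0.009, -0.005], 0.47), ([0.496, 0.351, 0
[... 921 characters left out ...]
]
socket_24 [([0.494, 0.346, 0.001], 0.66), ([0.448, 0.258, -0.001], 0.61), ([0.427, -0.006, -0.002], 0.58), ([0.492, -0.349, 0.012], 0.45)]
socket_29 [([0.494, 0.346, 0.001], 0.66), ([0.448, 0.258, -0.001], 0.61), ([0.427, -0.006, -0.002], 0.58), ([0.492, -0.349, 0.012], 0.45)]
socket_34 [([0.494, 0.346, 0.001], 0.66), ([0.448, 0.258, -0.001], 0.61), ([0.427, -0.006, -0.002], 0.58), ([0.492, -0.349, 0.012], 0.45)]
socket_40 [([0.494, 0.346, 0.001], 0.66), ([0.448, 0.258, -0.001], 0.61), ([0.427, -0.006, -0.002], 0.58), ([0.492, -0.349, 0.012], 0.45)]
socket_46 [([0.494, 0.346, 0.001], 0.66), ([0.448, 0.258, -0.001], 0.61), ([0.427, -0.006, -0.002], 0.58), ([0.492, -0.349, 0.012], 0.45)]
0.8
```

View pics/top0.png

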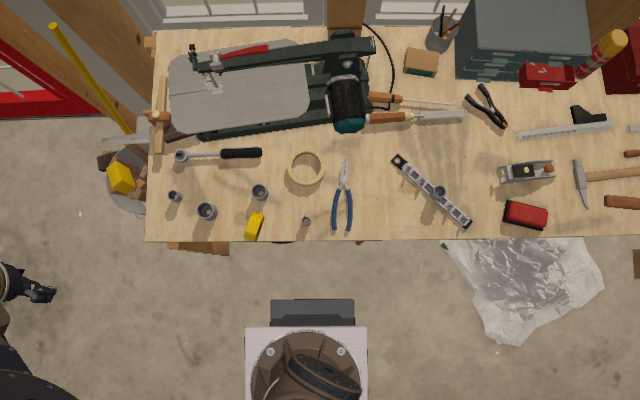

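View pics/scene0.png

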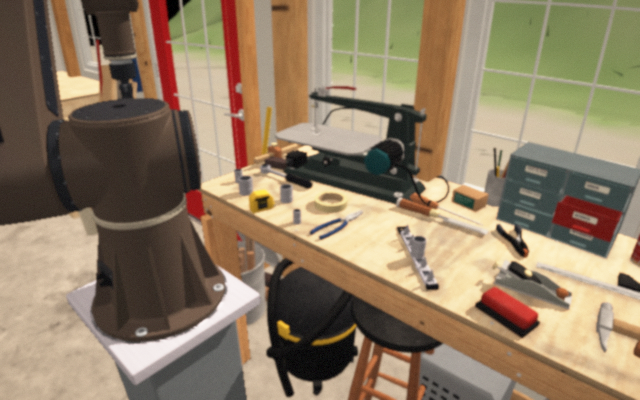

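Run:
```python
from h import *
pic,W=cloud('top')
a=cv2.resize(pic[140:240,380:480],(560,560),interpolation=cv2.INTER_CUBIC)
cv2.imwrite('pics/rail.png',a[...,::-1])
for n,(u,v) in dict(A=(175,196),B=(206,211),C=(260,192),D=(306,221),M=(440,191)).items():
    w=W[v-16:v+17,u-16:u+17]; z0=np.nanmedian(w[...,2]); zt=np.nanpercentile(w[...,2],99)
    m=(w[...,2]>z0+.02)&(w[...,2]<.08)
    p=w[m]; t=p[p[:,2]>zt-.006]
    print(n,m.sum(),'bench',round(z0,4),'top',np.round(zt,4),'c',np.round((t.min(0)+t.max(0))/2,4),'ext',np.round(np.ptp(t,axis=0),4))
```

```text
A 93 bench 0.0009 top 0.0434 c [0.4943 0.3447 0.0432] ext [0.0303 0.029  0.0108]
B 205 bench 0.0018 top 0.0566 c [0.4526 0.256  0.0552] ext [0.0443 0.0476 0.0092]
C 134 bench 0.0008 top 0.0516 c [0.5017 0.1179 0.0499] ext [0.0398 0.0395 0.0081]
D 43 bench 0.0005 top 0.0404 c [ 0.4252 -0.0032  0.0395] ext [0.0213 0.0232 0.0102]
M 189 bench 0.0021 top 0.0591 c [ 0.4951 -0.3486  0.0575] ext [0.0315 0.034  0.0084]
```

View pics/rail.png

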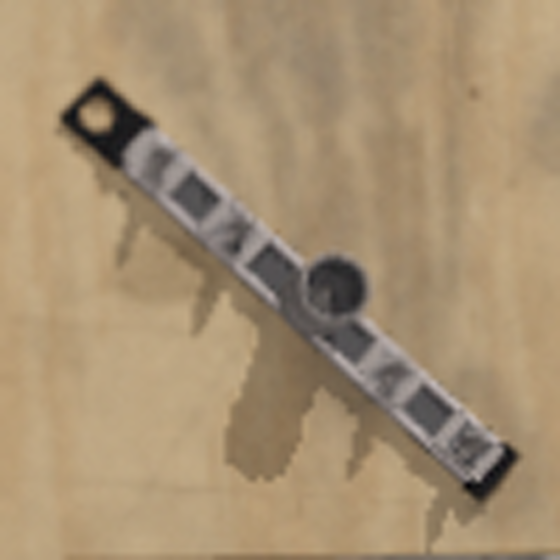

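The manual's scale: shifts go in shares of 62.5 mm and turns go in shares of 60 degrees. Converting my numbers, -0.051 m is -0.816, -0.0217 m is -0.3472, 0.1707 rad is 0.163.

Emit:
jog_arm(
  motion=[
    {"xyz": [-0.816,-0.3472,0],"finger_gap": 0.085},
    {"xyz": [-0.816,-0.3472,0],"finger_gap": 0.085},
    {"xyz": [-0.816,-0.3472,0],"finger_gap": 0.085},
    {"xyz": [-0.816,-0.3472,0],"finger_gap": 0.085},
    {"xyz": [-0.816,-0.3472,0],"finger_gap": 0.085},
    {"xyz": [-0.816,-0.3472,0],"finger_gap": 0.085},
    {"r": [0,0,0.163],"finger_gap": 0.085},
    {"r": [0,0,0.163],"finger_gap": 0.085},
    {"r": [0,0,0.163],"finger_gap": 0.085},
    {"r": [0,0,0.163],"finger_gap": 0.085},
    {"r": [0,0,0.163],"finger_gap": 0.085},
    {"r": [0,0,0.163],"finger_gap": 0.085},
    {"r": [0,0,0.163],"finger_gap": 0.085},
    {"r": [0,0,0.163],"finger_gap": 0.085},
    {"r": [0,0,0.163],"finger_gap": 0.085},
    {"r": [0,0,0.163],"finger_gap": 0.085},
    {"r": [0,0,0.163],"finger_gap": 0.085},
    {"finger_gap": 0.085},
  ],
)

```text
time_s: 3.1
position: [0.4944, 0.3455, 0.2313]
tcp_rot: [-0.0, 0.914, 0.406, -0.0]
wrist_force: [0.3, 0.1, 0.0]
grip_width: 0.0851
gripper_force: 0.0
```

Add to h.py:
```python
def R():
    from scipy.spatial.transform import Rotation
    s=manip.sense(); q=s['tcp_rot']
    return s, Rotation.from_quat([q[1],q[2],q[3],q[0]]).as_matrix()
def rel(target):
    s,r=R(); return np.round(r.T@(np.array(target)-s['position']),4)
def circ(W,c,h,rad):
    # fit circle of known radius to the top rim points near c at height h
    from scipy.optimize import least_squares
    m=(np.hypot(W[...,0]-c[0],W[...,1]-c[1])<rad+.02)&(abs(W[...,2]-h)<.005)
    p=W[m]
    if len(p)<10: return None,len(p)
    f=cv2.minEnclosingCircle(p[:,:2].astype(np.float32)*1000)
    return (np.round(np.array(f[0])/1000,4),round(f[1],1),np.round(np.median(p[:,2]),4)),len(p)
```

Run:
```python
from h import *
pic,W=cloud('wrist'); cv2.imwrite('pics/w1.png',pic[...,::-1])
s,r=R(); print(s['position'],np.round(r,3),s['joint_positions'])
print(np.round(camera_info('wrist')['world_from_camera'],3))
print(np.nanmin(W[::40,::40].reshape(-1,3),0),np.nanmax(W[::40,::40].reshape(-1,3),0))
print(circ(W,(.494,.345),.043,.0145),circ(W,(.4526,.256),.054,.023))
```

```text
[0.49440184 0.34551993 0.23133623] [[ 0.668  0.744  0.   ]
 [ 0.744 -0.668  0.   ]
 [ 0.     0.    -1.   ]] [5.59702603e-01 4.14673180e-01 1.70777402e+00 1.02536159e-05
 1.01909700e+00 1.29152011e+00]
[[ 0.745 -0.639 -0.195  0.544]
 [-0.668 -0.712 -0.217  0.4  ]
 [-0.     0.291 -0.957  0.375]
 [ 0.     0.     0.     1.   ]]
[-1.36518172 -0.5739631  -0.88986719] [0.84282428 1.36404327 0.31244156]
((array([0.495 , 0.3446]), 14.7, np.float64(0.0431)), 319) ((array([0.4537, 0.2555]), 23.3, np.float64(0.054)), 672)
```

View pics/w1.png

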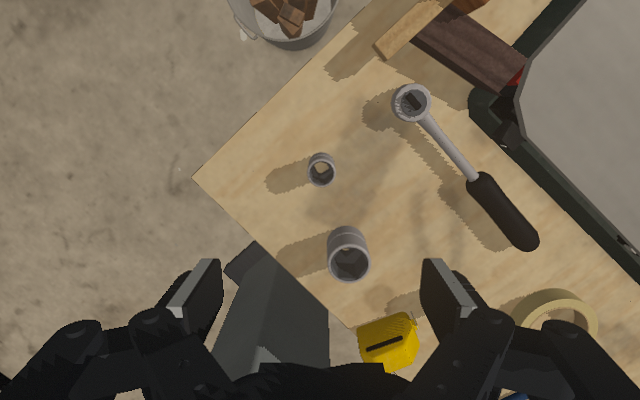

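Converted, 0.055 m is 0.88, 0.01 m is 0.16.

Emit:
jog_arm(
  motion=[
    {"xyz": [0,0.016,0.88],"finger_gap": 0.065},
    {"xyz": [0,0,0.88],"finger_gap": 0.065},
    {"xyz": [0,0,0.88],"finger_gap": 0.065},
    {"xyz": [0,0,0.768],"finger_gap": 0.065},
    {"xyz": [0,0,0.16],"finger_gap": 0.065},
    {"finger_gap": 0.02},
    {"finger_gap": 0.02},
    {"finger_gap": 0.02},
    {"finger_gap": 0.02},
    {"finger_gap": 0.02},
  ],
)

```text
time_s: 4.4
position: [0.4963, 0.3456, 0.0105]
tcp_rot: [-0.0, 0.914, 0.406, 0.002]
wrist_force: [-1.6, -0.4, 7.9]
grip_width: 0.0275
gripper_force: 59.0
```

Converted, -0.05 m is -0.8, -0.0432 m is -0.6912.

Emit:
jog_arm(
  motion=[
    {"xyz": [0,0,-0.48],"finger_gap": 0.02},
    {"xyz": [0,0,-0.8],"finger_gap": 0.02},
    {"xyz": [0,0,-0.8],"finger_gap": 0.02},
    {"xyz": [-0.6912,0.6192,0],"finger_gap": 0.02},
    {"xyz": [-0.6912,0.6192,0],"finger_gap": 0.02},
    {"xyz": [-0.6912,0.6192,0],"finger_gap": 0.02},
    {"xyz": [-0.6912,0.6192,0],"finger_gap": 0.02},
    {"xyz": [-0.6912,0.6192,0],"finger_gap": 0.02},
    {"xyz": [-0.6912,0.6192,0],"finger_gap": 0.02},
    {"xyz": [-0.6912,0.6192,0],"finger_gap": 0.02},
    {"xyz": [-0.6912,0.6192,0],"finger_gap": 0.02},
    {"xyz": [-0.6912,0.6192,0],"finger_gap": 0.02},
    {"xyz": [-0.6912,0.6192,0],"finger_gap": 0.02},
    {"xyz": [-0.6912,0.6192,0],"finger_gap": 0.02},
    {"xyz": [-0.6912,0.6192,0],"finger_gap": 0.02},
    {"finger_gap": 0.02},
    {"finger_gap": 0.02},
  ],
)

```text
time_s: 6.52
position: [0.4914, -0.3512, 0.1392]
tcp_rot: [0.0, 0.914, 0.405, 0.0]
wrist_force: [-0.8, 0.8, -1.5]
grip_width: 0.0274
gripper_force: 59.5
```

Run:
```python
from h import *
pic,W=cloud('wrist'); cv2.imwrite('pics/w2.png',pic[...,::-1])
np.save('w2.npy',W); cv2.imwrite('w2pic.png',pic)
s,r=R(); print(s['position'],np.round(r,3))
for n in ['clip_a','socket_34','rail']: print(n,[(np.round(q['xyz'],4).tolist(),round(q['conf'],2)) for q in spotter.pinpoint('wrist',n)])
print('34',circ(W,(.495,-.349),.058,.017))
# clip tips
d=np.array([.67,.742])
for k in (100,50,-50,-100):
    c=np.array([.495,-.349])+d*k/1000
    m=(np.hypot(W[...,0]-c[0],W[...,1]-c[1])<.018)&(W[...,2]>.027)&(W[...,2]<.046)
    p=W[m]; print(k,len(p), np.round(np.median(p,0),4) if len(p) else '', np.round(p[np.argmax(p[:,2])],4) if len(p) else '')
```

```text
[ 0.49147129 -0.35048605  0.13907983] [[ 0.671  0.742  0.   ]
 [ 0.742 -0.671 -0.   ]
 [ 0.     0.    -1.   ]]
clip_a [([0.5637, -0.2752, 0.0143], 0.66), ([0.5305, -0.3173, 0.0101], 0.65), ([0.463, -0.3873, 0.0082], 0.48)]
socket_34 [([0.4943, -0.353, 0.0139], 0.95), ([0.4944, -0.355, 0.1257], 0.83)]
rail [([0.4963, -0.3494, 0.0023], 0.66)]
34 ((array([ 0.4961, -0.3503]), 17.2, np.float64(0.058)), 858)
100 178 [ 0.5642 -0.2784  0.0342] [ 0.5642 -0.2789  0.0421]
50 159 [ 0.5309 -0.3135  0.0344] [ 0.531  -0.314   0.0425]
-50 0  
-100 0
```

View pics/w2.png

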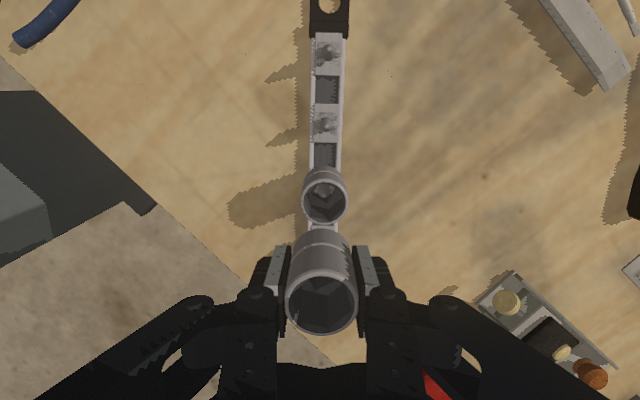

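Create m.py:
```python
from h import *
import sys
htop,rad=float(sys.argv[1]),float(sys.argv[2]) # held top z rel tcp, radius
s,r=R(); T=s['position']; pic,W=cloud('wrist')
print('tcp',np.round(T,4))
hz=T[2]+htop
print('held',circ(W,T[:2],hz,rad))
for k,c in dict(a=(.5642,-.2787),b=(.5305,-.3143),d=(.4618,-.3862),e=(.4275,-.4225)).items():
    m=(np.hypot(W[...,0]-c[0],W[...,1]-c[1])<.012)&(W[...,2]>.036)&(W[...,2]<.046)
    p=W[m]; print(k,len(p), np.round(p.mean(0),4) if len(p) else '')
print('34',circ(W,(.496,-.350),.058,.017))
```

```bash
python3 m.py .033 .0145
```

```text
tcp [ 0.4918 -0.3501  0.1388]
held ((array([ 0.4965, -0.346 ]), 27.3, np.float64(0.171)), 3332)
a 69 [ 0.5649 -0.2788  0.0391]
b 59 [ 0.5306 -0.3146  0.0392]
d 0 
e 0 
34 ((array([ 0.4957, -0.3509]), 17.3, np.float64(0.058)), 865)
```

Add to m.py:
```python
r0=W-T; tx=r0@r[:,0]; ty=r0@r[:,1]
m=(abs(ty)<.006)&(abs(tx)<.04)&(abs(W[...,2]-hz)<.004)
q=tx[m]; print('held tx edges',np.round([q.min(),q.max()],4),'mid',round((q.min()+q.max())/2,4),len(q))
m=(abs(tx)<rad*.9)&(abs(ty)<rad*1.05)&(abs(W[...,2]-hz)<.004)
m2=m&(abs(tx)<.011)==0
print('ty range off pads',np.round([ty[m].min(),ty[m].max()],4))
```

```bash
python3 m.py .033 .0145
```

```text
tcp [ 0.4918 -0.3502  0.1387]
held ((array([ 0.4965, -0.346 ]), 27.2, np.float64(0.171)), 3346)
a 70 [ 0.5649 -0.2788  0.0393]
b 59 [ 0.5306 -0.3146  0.0393]
d 0 
e 0 
34 ((array([ 0.4957, -0.3508]), 17.2, np.float64(0.058)), 873)
held tx edges [-0.0154  0.0137] mid -0.0009 770
ty range off pads [-0.0152  0.0152]
```

Converted, 0.0533 m is 0.8528, 0.04 m is 0.64.

Emit:
jog_arm(
  motion=[
    {"xyz": [0.8528,0.0784,0],"finger_gap": 0.02},
    {"xyz": [0,0,0.64],"finger_gap": 0.02},
    {"xyz": [0,0,0.48],"finger_gap": 0.02},
    {"xyz": [0,0,0.08],"finger_gap": 0.02},
    {"finger_gap": 0.02},
    {"finger_gap": 0.02},
  ],
)

```text
time_s: 7.58
position: [0.5316, -0.3154, 0.0646]
tcp_rot: [0.001, 0.914, 0.405, 0.001]
wrist_force: [0.2, -0.6, -0.9]
grip_width: 0.0274
gripper_force: 59.5
```

Run:
```python
from h import *
print(rel([.5312,-.3139,.045]))
```

```text
[ 0.0008 -0.0014  0.0196]
```

Converted, 0.01 m is 0.16, -0.0014 m is -0.0224.

Emit:
jog_arm(
  motion=[
    {"xyz": [0.0128,-0.0224,0.16],"finger_gap": 0.02},
    {"xyz": [0,0,0.16],"finger_gap": 0.02},
    {"xyz": [0,0,0.096],"finger_gap": 0.02},
    {"xyz": [0,0,0.08],"finger_gap": 0.02},
    {"finger_gap": 0.02},
  ],
)

```text
time_s: 8.2
position: [0.5305, -0.3133, 0.032]
tcp_rot: [-0.0, 0.914, 0.405, -0.0]
wrist_force: [0.6, 1.4, 0.5]
grip_width: 0.0275
gripper_force: 59.8
```

Run:
```python
from h import *
print(rel([.5312,-.3139,.0225]))
```

```text
[0.0001 0.0009 0.0095]
```

Converted, 0.003 m is 0.048, 0.002 m is 0.032.

Emit:
jog_arm(
  motion=[
    {"xyz": [0,0,0.048],"finger_gap": 0.02},
    {"xyz": [0,0,0.048],"finger_gap": 0.02},
    {"xyz": [0,0,0.048],"finger_gap": 0.02},
    {"xyz": [0,0,0.032],"finger_gap": 0.02},
    {"finger_gap": 0.02},
  ],
)

```text
time_s: 8.82
position: [0.5306, -0.3135, 0.0224]
tcp_rot: [0.0, 0.914, 0.406, 0.0]
wrist_force: [-5.8, 3.0, 22.8]
grip_width: 0.0279
gripper_force: 62.6
```

Converted, -0.06 m is -0.96, -0.05 m is -0.8.

Emit:
jog_arm(
  motion=[
    {"finger_gap": 0.055},
    {"finger_gap": 0.055},
    {"finger_gap": 0.055},
    {"xyz": [0,0,-0.8],"finger_gap": 0.055},
    {"xyz": [0,0,-0.96],"finger_gap": 0.055},
    {"finger_gap": 0.085},
  ],
)

```text
time_s: 9.57
position: [0.5328, -0.3149, 0.1357]
tcp_rot: [0.003, 0.914, 0.406, 0.002]
wrist_force: [0.3, 0.7, -0.8]
grip_width: 0.0717
gripper_force: 0.0
```

Run:
```python
from h import *
pic,W=cloud('wrist')
print(circ(W,(.5306,-.3146),.055,.0145)); print(manip.sense()['position'])
```

```text
((array([ 0.5231, -0.3217]), 24.2, np.float64(0.0529)), 649)
[ 0.53154102 -0.31410054  0.13339474]
```

Run:
```python
from h import *
pic,W=cloud('wrist'); s,r=R(); print(s['position'])
m=(np.hypot(W[...,0]-.5306,W[...,1]+.3146)<.018)&(W[...,2]>.045)
p=W[m]; print(len(p),np.round(np.percentile(p[:,2],[10,50,90]),4),np.array(cv2.minEnclosingCircle(p[:,:2].astype(np.float32)*1000)[0]))
print('to D',rel([.4252,-.0032,.139]),'to C',rel([.5017,.1179,.139]))
```

```text
[ 0.53058599 -0.31345426  0.13176602]
5126 [0.0537 0.2115 0.2162] [ 531.63171387 -313.49502563]
to D [ 0.1593 -0.2863 -0.0075] to C [ 0.3004 -0.3109 -0.0075]
```

Converted, -0.0389 m is -0.6224, 0.0376 m is 0.6016.

Emit:
jog_arm(
  motion=[
    {"xyz": [0.6016,-0.6224,-0.128],"finger_gap": 0.075},
    {"xyz": [0.6016,-0.6224,-0.128],"finger_gap": 0.075},
    {"xyz": [0.6016,-0.6224,-0.128],"finger_gap": 0.075},
    {"xyz": [0.6016,-0.6224,-0.128],"finger_gap": 0.075},
    {"xyz": [0.6016,-0.6224,-0.128],"finger_gap": 0.075},
    {"xyz": [0.6016,-0.6224,-0.128],"finger_gap": 0.075},
    {"xyz": [0.6016,-0.6224,-0.128],"finger_gap": 0.075},
    {"xyz": [0.6016,-0.6224,-0.128],"finger_gap": 0.075},
    {"finger_gap": 0.075},
    {"finger_gap": 0.075},
  ],
)

```text
time_s: 10.92
position: [0.5008, 0.1184, 0.1941]
tcp_rot: [-0.0, 0.914, 0.406, -0.001]
wrist_force: [-0.2, -0.4, 0.1]
grip_width: 0.0753
gripper_force: 0.0
```

Run:
```python
from h import *
pic,W=cloud('wrist')
c=circ(W,(.5017,.1179),.050,.020); print(c)
print(manip.sense()['position'],rel([*c[0][0],.0105]))
t,Wt=cloud('top')
m=(np.hypot(Wt[...,0]-.5306,Wt[...,1]+.3146)<.012)&(Wt[...,2]>.03)
print(np.round(np.percentile(Wt[m][:,2],[10,50,90]),4))
```

```text
((array([0.5026, 0.1158]), 20.2, np.float64(0.0502)), 710)
[0.50098141 0.11780873 0.19422218] [-1.000e-04  2.800e-03  1.837e-01]
[0.0311 0.0401 0.0545]
```

Converted, 0.055 m is 0.88, 0.0028 m is 0.0448.

Emit:
jog_arm(
  motion=[
    {"xyz": [0,0.0448,0.88],"finger_gap": 0.07},
    {"xyz": [0,0,0.88],"finger_gap": 0.07},
    {"xyz": [0,0,0.88],"finger_gap": 0.07},
    {"xyz": [0,0,0.288],"finger_gap": 0.07},
    {"finger_gap": 0.07},
    {"finger_gap": 0.03},
    {"finger_gap": 0.03},
    {"finger_gap": 0.03},
    {"finger_gap": 0.03},
    {"finger_gap": 0.03},
  ],
)

```text
time_s: 12.28
position: [0.5045, 0.1164, 0.0137]
tcp_rot: [0.0, 0.914, 0.406, 0.001]
wrist_force: [-0.8, -3.6, 5.9]
grip_width: 0.0383
gripper_force: 59.6
```

Run:
```python
from h import *
print(rel([.496,-.350,.15]))
```

```text
[-0.3513  0.3069 -0.1364]
```

Converted, -0.05 m is -0.8, -0.0492 m is -0.7872.

Emit:
jog_arm(
  motion=[
    {"xyz": [0,0,-0.48],"finger_gap": 0.03},
    {"xyz": [0,0,-0.8],"finger_gap": 0.03},
    {"xyz": [0,0,-0.8],"finger_gap": 0.03},
    {"xyz": [-0.7872,0.4864,0],"finger_gap": 0.03},
    {"xyz": [-0.7872,0.4864,0],"finger_gap": 0.03},
    {"xyz": [-0.7872,0.4864,0],"finger_gap": 0.03},
    {"xyz": [-0.7872,0.4864,0],"finger_gap": 0.03},
    {"xyz": [-0.7872,0.4864,0],"finger_gap": 0.03},
    {"xyz": [-0.7872,0.4864,0],"finger_gap": 0.03},
    {"xyz": [-0.7872,0.4864,0],"finger_gap": 0.03},
    {"xyz": [-0.7872,0.4864,0],"finger_gap": 0.03},
    {"xyz": [-0.7872,0.4864,0],"finger_gap": 0.03},
    {"xyz": [-0.7872,0.4864,0],"finger_gap": 0.03},
    {"finger_gap": 0.03},
    {"finger_gap": 0.03},
    {"finger_gap": 0.03},
    {"finger_gap": 0.03},
  ],
)

```text
time_s: 14.4
position: [0.3992, -0.4513, 0.1426]
tcp_rot: [0.0, 0.914, 0.406, 0.0]
wrist_force: [0.0, -0.1, -3.1]
grip_width: 0.0381
gripper_force: 61.3
```

```bash
python3 m.py .036 .020
```

```text
tcp [ 0.3992 -0.4513  0.1426]
held ((array([ 0.404 , -0.4471]), 32.8, np.float64(0.1788)), 5803)
a 0 
b 0 
d 63 [ 0.4613 -0.3871  0.0396]
e 54 [ 0.4269 -0.4227  0.0394]
34 ((array([ 0.4889, -0.3581]), 13.7, np.float64(0.0579)), 348)
held tx edges [-0.0213  0.0194] mid -0.001 1058
ty range off pads [-0.021  0.021]
```

Run:
```python
from h import *
print(rel([.4620,-.3863,.066]))
```

```text
[0.0904 0.003  0.0765]
```

Converted, 0.0452 m is 0.7232, 0.04 m is 0.64.

Emit:
jog_arm(
  motion=[
    {"xyz": [0.7232,0.024,0],"finger_gap": 0.03},
    {"xyz": [0.7232,0.024,0],"finger_gap": 0.03},
    {"xyz": [0,0,0.64],"finger_gap": 0.03},
    {"xyz": [0,0,0.584],"finger_gap": 0.03},
    {"finger_gap": 0.03},
    {"finger_gap": 0.03},
    {"finger_gap": 0.03},
  ],
)

```text
time_s: 15.32
position: [0.4625, -0.3879, 0.0674]
tcp_rot: [0.001, 0.914, 0.405, 0.0]
wrist_force: [-0.4, -0.9, -3.7]
grip_width: 0.0385
gripper_force: 61.2
```

Run:
```python
from h import *
print(rel([.4620,-.3863,.036]))
```

```text
[ 0.0009 -0.0015  0.0314]
```

Converted, 0.012 m is 0.192, 0.0005 m is 0.008.

Emit:
jog_arm(
  motion=[
    {"xyz": [0.008,-0.0096,0.192],"finger_gap": 0.03},
    {"xyz": [0,0,0.16],"finger_gap": 0.03},
    {"xyz": [0,0,0.096],"finger_gap": 0.03},
    {"xyz": [0,0,0.048],"finger_gap": 0.03},
    {"finger_gap": 0.03},
  ],
)

```text
time_s: 15.95
position: [0.4611, -0.3859, 0.0343]
tcp_rot: [-0.001, 0.914, 0.406, -0.0]
wrist_force: [-2.4, 2.7, -3.2]
grip_width: 0.0383
gripper_force: 61.4
```

Run:
```python
from h import *
print(rel([.4620,-.3863,.0257]))
```

```text
[0.0003 0.0009 0.0086]
```

Converted, 0.003 m is 0.048, 0.0015 m is 0.024.

Emit:
jog_arm(
  motion=[
    {"xyz": [0,0.008,0.048],"finger_gap": 0.03},
    {"xyz": [0,0,0.048],"finger_gap": 0.03},
    {"xyz": [0,0,0.048],"finger_gap": 0.03},
    {"xyz": [0,0,0.024],"finger_gap": 0.03},
    {"finger_gap": 0.03},
  ],
)

```text
time_s: 16.58
position: [0.4622, -0.3869, 0.0255]
tcp_rot: [0.0, 0.914, 0.406, 0.0]
wrist_force: [-6.9, 5.2, 24.4]
grip_width: 0.0383
gripper_force: 64.0
```

Converted, -0.06 m is -0.96, -0.0407 m is -0.6512.

Emit:
jog_arm(
  motion=[
    {"finger_gap": 0.065},
    {"finger_gap": 0.065},
    {"finger_gap": 0.065},
    {"xyz": [0,0,-0.8],"finger_gap": 0.065},
    {"xyz": [0,0,-0.96],"finger_gap": 0.065},
    {"xyz": [0,0,-0.8],"finger_gap": 0.065},
    {"xyz": [0.5936,-0.6512,0],"finger_gap": 0.055},
    {"xyz": [0.5936,-0.6512,0],"finger_gap": 0.055},
    {"xyz": [0.5936,-0.6512,0],"finger_gap": 0.055},
    {"xyz": [0.5936,-0.6512,0],"finger_gap": 0.055},
    {"xyz": [0.5936,-0.6512,0],"finger_gap": 0.055},
    {"xyz": [0.5936,-0.6512,0],"finger_gap": 0.055},
    {"xyz": [0.5936,-0.6512,0],"finger_gap": 0.055},
    {"finger_gap": 0.055},
    {"finger_gap": 0.055},
    {"finger_gap": 0.055},
  ],
)

```text
time_s: 18.58
position: [0.4253, -0.0039, 0.1843]
tcp_rot: [0.0, 0.914, 0.405, 0.0]
wrist_force: [-0.6, -0.2, -0.2]
grip_width: 0.0552
gripper_force: 0.0
```

Run:
```python
from h import *
pic,W=cloud('wrist')
c=circ(W,(.4252,-.0032),.040,.012); print(c)
print(manip.sense()['position'],rel([*c[0][0],.0105]))
t,Wt=cloud('top')
m=(np.hypot(Wt[...,0]-.4613,Wt[...,1]+.387)<.017)&(Wt[...,2]>.03)
print(np.round(np.percentile(Wt[m][:,2],[10,50,90]),4))
```

```text
((array([ 0.4261, -0.0047]), 12.1, np.float64(0.0401)), 318)
[ 0.42528805 -0.0039791   0.18426021] [0.     0.0011 0.1738]
[0.0319 0.0463 0.0617]
```

Converted, 0.055 m is 0.88, 0.05 m is 0.8.

Emit:
jog_arm(
  motion=[
    {"xyz": [0,0.0176,0.88],"finger_gap": 0.05},
    {"xyz": [0,0,0.88],"finger_gap": 0.05},
    {"xyz": [0,0,0.8],"finger_gap": 0.05},
    {"xyz": [0,0,0.224],"finger_gap": 0.05},
    {"finger_gap": 0.05},
    {"finger_gap": 0.05},
    {"finger_gap": 0.015},
    {"finger_gap": 0.015},
    {"finger_gap": 0.015},
    {"finger_gap": 0.015},
  ],
)

```text
time_s: 19.92
position: [0.4268, -0.0038, 0.0116]
tcp_rot: [0.001, 0.914, 0.406, 0.001]
wrist_force: [-1.2, -0.8, 20.7]
grip_width: 0.0224
gripper_force: 57.7
```

Run:
```python
from h import *
print(rel([.4959,-.3508,.14]))
```

```text
[-0.2108  0.2843 -0.1282]
```

Converted, -0.05 m is -0.8, 0.0406 m is 0.6496.

Emit:
jog_arm(
  motion=[
    {"xyz": [0,0,-0.48],"finger_gap": 0.015},
    {"xyz": [0,0,-0.8],"finger_gap": 0.015},
    {"xyz": [0,0,-0.8],"finger_gap": 0.015},
    {"xyz": [-0.4816,0.6496,0],"finger_gap": 0.015},
    {"xyz": [-0.4816,0.6496,0],"finger_gap": 0.015},
    {"xyz": [-0.4816,0.6496,0],"finger_gap": 0.015},
    {"xyz": [-0.4816,0.6496,0],"finger_gap": 0.015},
    {"xyz": [-0.4816,0.6496,0],"finger_gap": 0.015},
    {"xyz": [-0.4816,0.6496,0],"finger_gap": 0.015},
    {"xyz": [-0.4816,0.6496,0],"finger_gap": 0.015},
    {"finger_gap": 0.015},
    {"finger_gap": 0.015},
    {"finger_gap": 0.015},
    {"finger_gap": 0.015},
  ],
)

```text
time_s: 21.68
position: [0.4952, -0.3498, 0.1406]
tcp_rot: [-0.0, 0.914, 0.406, 0.0]
wrist_force: [0.1, 0.6, -1.3]
grip_width: 0.0224
gripper_force: 59.5
```

```bash
python3 m.py .0284 .012
```

Run:
```python
from h import *
print(rel([.5649,-.2788,.066]))
```

```text
tcp [ 0.4952 -0.3498  0.1406]
held ((array([ 0.5001, -0.3457]), 24.6, np.float64(0.1686)), 2608)
a 70 [ 0.5652 -0.2788  0.0393]
b 114 [ 0.5283 -0.317   0.0404]
d 0 
e 0 
34 ((array([ 0.5031, -0.3438]), 27.6, np.float64(0.0579)), 903)
held tx edges [-0.013   0.0115] mid -0.0008 721
ty range off pads [-0.0126  0.0126]
[0.0995 0.0039 0.0745]
```

Converted, 0.0501 m is 0.8016, 0.04 m is 0.64.

Emit:
jog_arm(
  motion=[
    {"xyz": [0.8016,0.032,0],"finger_gap": 0.015},
    {"xyz": [0.8016,0.032,0],"finger_gap": 0.015},
    {"xyz": [0,0,0.64],"finger_gap": 0.015},
    {"xyz": [0,0,0.552],"finger_gap": 0.015},
    {"finger_gap": 0.015},
    {"finger_gap": 0.015},
    {"finger_gap": 0.015},
    {"finger_gap": 0.015},
  ],
)

```text
time_s: 22.72
position: [0.5659, -0.2795, 0.067]
tcp_rot: [0.001, 0.914, 0.405, 0.001]
wrist_force: [0.2, 0.5, -1.2]
grip_width: 0.022
gripper_force: 59.4
```

Run:
```python
from h import *
s,r=R(); print(rel(np.array([.5650,-.2788,.0236])+.0008*r[:,0]))
```

```text
[ 0.0007 -0.0012  0.0434]
```

Converted, 0.012 m is 0.192, 0.007 m is 0.112.

Emit:
jog_arm(
  motion=[
    {"xyz": [0.0064,-0.0128,0.192],"finger_gap": 0.015},
    {"xyz": [0,0,0.192],"finger_gap": 0.015},
    {"xyz": [0,0,0.112],"finger_gap": 0.015},
    {"xyz": [0,0,0.048],"finger_gap": 0.015},
    {"finger_gap": 0.015},
  ],
)

```text
time_s: 23.35
position: [0.5649, -0.2777, 0.0313]
tcp_rot: [-0.0, 0.914, 0.406, -0.0]
wrist_force: [1.4, 6.4, 0.6]
grip_width: 0.0218
gripper_force: 59.6
```

Run:
```python
from h import *
s,r=R(); print(rel(np.array([.5650,-.2788,.0236])+.0008*r[:,0]))
```

```text
[0.0001 0.0008 0.0077]
```

Converted, 0.003 m is 0.048, 0.0015 m is 0.024.

Emit:
jog_arm(
  motion=[
    {"xyz": [0,0.0096,0.048],"finger_gap": 0.015},
    {"xyz": [0,0,0.048],"finger_gap": 0.015},
    {"xyz": [0,0,0.048],"finger_gap": 0.015},
    {"xyz": [0,0,0.024],"finger_gap": 0.015},
    {"finger_gap": 0.015},
  ],
)

```text
time_s: 23.98
position: [0.5655, -0.2785, 0.0234]
tcp_rot: [0.0, 0.914, 0.406, 0.0]
wrist_force: [-10.6, 9.2, 40.7]
grip_width: 0.0218
gripper_force: 64.7
```

Emit:
jog_arm(
  motion=[
    {"xyz": [0,0,-0.032],"finger_gap": 0.05},
    {"finger_gap": 0.05},
    {"finger_gap": 0.05},
    {"xyz": [0,0,-0.8],"finger_gap": 0.05},
    {"xyz": [0,0,-0.96],"finger_gap": 0.05},
    {"xyz": [0,0,-0.96],"finger_gap": 0.05},
    {"xyz": [0.5136,-0.7056,0],"finger_gap": 0.075},
    {"xyz": [0.5136,-0.7056,0],"finger_gap": 0.08},
    {"xyz": [0.5136,-0.7056,0],"finger_gap": 0.08},
    {"xyz": [0.5136,-0.7056,0],"finger_gap": 0.08},
    {"xyz": [0.5136,-0.7056,0],"finger_gap": 0.08},
    {"xyz": [0.5136,-0.7056,0],"finger_gap": 0.08},
    {"xyz": [0.5136,-0.7056,0],"finger_gap": 0.08},
    {"xyz": [0.5136,-0.7056,0],"finger_gap": 0.08},
    {"xyz": [0.5136,-0.7056,0],"finger_gap": 0.08},
    {"xyz": [0.5136,-0.7056,0],"finger_gap": 0.08},
    {"finger_gap": 0.08},
    {"finger_gap": 0.08},
    {"finger_gap": 0.08},
  ],
)

```text
time_s: 26.35
position: [0.4542, 0.2543, 0.1932]
tcp_rot: [0.0, 0.914, 0.405, -0.0]
wrist_force: [0.1, -0.9, 0.4]
grip_width: 0.0802
gripper_force: 0.0
```

Run:
```python
from h import *
pic,W=cloud('wrist')
c=circ(W,(.4537,.2555),.054,.023); print(c)
print(manip.sense()['position'],rel([*c[0][0],.0105]))
t,Wt=cloud('top')
m=(np.hypot(Wt[...,0]-.565,Wt[...,1]+.2788)<.011)&(Wt[...,2]>.03)
print(np.round(np.percentile(Wt[m][:,2],[10,50,90]),4))
```

```text
((array([0.4535, 0.2553]), 23.2, np.float64(0.0543)), 981)
[0.4542743  0.25425165 0.19324427] [ 0.0003 -0.0013  0.1827]
[0.035  0.0446 0.0548]
```

Converted, 0.055 m is 0.88, 0.017 m is 0.272.

Emit:
jog_arm(
  motion=[
    {"xyz": [0,-0.0192,0.88],"finger_gap": 0.075},
    {"xyz": [0,0,0.88],"finger_gap": 0.075},
    {"xyz": [0,0,0.88],"finger_gap": 0.075},
    {"xyz": [0,0,0.272],"finger_gap": 0.075},
    {"finger_gap": 0.075},
    {"finger_gap": 0.03},
    {"finger_gap": 0.03},
    {"finger_gap": 0.03},
    {"finger_gap": 0.03},
    {"finger_gap": 0.03},
  ],
)

```text
time_s: 27.7
position: [0.4543, 0.2566, 0.0133]
tcp_rot: [-0.0, 0.914, 0.406, 0.002]
wrist_force: [-1.1, -2.9, 13.0]
grip_width: 0.0446
gripper_force: 59.2
```

Run:
```python
from h import *
print(rel([.398,-.454,.14]))
```

```text
[-0.5642  0.4353 -0.1278]
```

Converted, -0.0507 m is -0.8112, -0.05 m is -0.8.

Emit:
jog_arm(
  motion=[
    {"xyz": [0,0,-0.48],"finger_gap": 0.03},
    {"xyz": [0,0,-0.8],"finger_gap": 0.03},
    {"xyz": [0,0,-0.8],"finger_gap": 0.03},
    {"xyz": [-0.696,0.6512,0],"finger_gap": 0.03},
    {"xyz": [-0.696,0.6512,0],"finger_gap": 0.03},
    {"xyz": [-0.696,0.6512,0],"finger_gap": 0.03},
    {"xyz": [-0.696,0.6512,0],"finger_gap": 0.03},
    {"xyz": [-0.696,0.6512,0],"finger_gap": 0.03},
    {"xyz": [-0.696,0.6512,0],"finger_gap": 0.03},
    {"xyz": [-0.8112,0.5104,0],"finger_gap": 0.03},
    {"xyz": [-0.8112,0.5104,0],"finger_gap": 0.03},
    {"xyz": [-0.8112,0.5104,0],"finger_gap": 0.03},
    {"xyz": [-0.8112,0.5104,0],"finger_gap": 0.03},
    {"xyz": [-0.8112,0.5104,0],"finger_gap": 0.03},
    {"xyz": [-0.8112,0.5104,0],"finger_gap": 0.03},
    {"finger_gap": 0.03},
    {"finger_gap": 0.03},
    {"finger_gap": 0.03},
    {"finger_gap": 0.03},
  ],
)

```text
time_s: 30.08
position: [0.3971, -0.4544, 0.1417]
tcp_rot: [0.0, 0.914, 0.406, 0.0]
wrist_force: [-0.4, -0.4, -4.0]
grip_width: 0.0441
gripper_force: 63.5
```

```bash
python3 m.py .0407 .023
```

Run:
```python
from h import *
print(rel([.4269,-.4227,.066]))
```

```text
tcp [ 0.3971 -0.4544  0.1417]
held ((array([ 0.4016, -0.45  ]), 42.1, np.float64(0.1821)), 7138)
a 0 
b 0 
d 65 [ 0.4611 -0.387   0.0392]
e 60 [ 0.4267 -0.4228  0.0391]
34 ((array([ 0.4792, -0.3679]), 15.4, np.float64(0.0599)), 406)
held tx edges [-0.0231  0.022 ] mid -0.0005 1160
ty range off pads [-0.0241  0.0241]
[0.0436 0.0008 0.0756]
```

Converted, 0.044 m is 0.704, 0.0008 m is 0.0128.

Emit:
jog_arm(
  motion=[
    {"xyz": [0.704,0.0128,0],"finger_gap": 0.03},
    {"xyz": [0,0,0.64],"finger_gap": 0.03},
    {"xyz": [0,0,0.536],"finger_gap": 0.03},
    {"finger_gap": 0.03},
    {"finger_gap": 0.03},
    {"finger_gap": 0.03},
    {"finger_gap": 0.03},
  ],
)

```text
time_s: 31.0
position: [0.4272, -0.4237, 0.0689]
tcp_rot: [0.001, 0.914, 0.405, 0.0]
wrist_force: [0.2, -0.3, -4.7]
grip_width: 0.0445
gripper_force: 63.3
```

Run:
```python
from h import *
s,r=R(); print(rel(np.array([.4268,-.4228,.0253])+.0005*r[:,0]))
```

```text
[ 0.0009 -0.001   0.0436]
```

Converted, 0.012 m is 0.192, 0.007 m is 0.112.

Emit:
jog_arm(
  motion=[
    {"xyz": [0.0096,-0.008,0.192],"finger_gap": 0.03},
    {"xyz": [0,0,0.192],"finger_gap": 0.03},
    {"xyz": [0,0,0.112],"finger_gap": 0.03},
    {"xyz": [0,0,0.048],"finger_gap": 0.03},
    {"finger_gap": 0.03},
  ],
)

```text
time_s: 31.62
position: [0.4267, -0.4219, 0.0333]
tcp_rot: [-0.001, 0.914, 0.405, -0.0]
wrist_force: [0.9, 2.9, -4.0]
grip_width: 0.0443
gripper_force: 63.6
```

Run:
```python
from h import *
s,r=R(); print(rel(np.array([.4268,-.4228,.0253])+.0005*r[:,0]))
```

```text
[-0.0001  0.0007  0.008 ]
```

Converted, 0.003 m is 0.048, 0.0015 m is 0.024.

Emit:
jog_arm(
  motion=[
    {"xyz": [0,0.0064,0.048],"finger_gap": 0.03},
    {"xyz": [0,0,0.048],"finger_gap": 0.03},
    {"xyz": [0,0,0.048],"finger_gap": 0.03},
    {"xyz": [0,0,0.024],"finger_gap": 0.03},
    {"finger_gap": 0.03},
  ],
)

```text
time_s: 32.25
position: [0.4271, -0.4228, 0.0252]
tcp_rot: [0.0, 0.914, 0.406, 0.0]
wrist_force: [-9.2, 9.7, 39.5]
grip_width: 0.0447
gripper_force: 67.7
```

Converted, -0.06 m is -0.96, -0.05 m is -0.8.

Emit:
jog_arm(
  motion=[
    {"xyz": [0,0,-0.032],"finger_gap": 0.07},
    {"finger_gap": 0.07},
    {"finger_gap": 0.07},
    {"finger_gap": 0.07},
    {"xyz": [0,0,-0.8],"finger_gap": 0.07},
    {"xyz": [0,0,-0.96],"finger_gap": 0.07},
    {"xyz": [0,0,-0.96],"finger_gap": 0.07},
    {"xyz": [-0.48,0,-0.32],"finger_gap": 0.07},
    {"xyz": [-0.48,0,-0.32],"finger_gap": 0.07},
    {"finger_gap": 0.07},
    {"finger_gap": 0.07},
    {"finger_gap": 0.07},
  ],
)

```text
time_s: 33.75
position: [0.3871, -0.4662, 0.2344]
tcp_rot: [-0.001, 0.914, 0.406, -0.0]
wrist_force: [0.1, -0.1, 0.1]
grip_width: 0.0699
gripper_force: 0.0Traceback (most recent call last):
```

Run:
```python
from h import *
pic,W=cloud('wrist'); cv2.imwrite('pics/w9.png',pic[...,::-1])
for n,c,h,rd in (('24',(.565,-.2788),.052,.012),('29',(.5305,-.3147),.055,.0145),('34',(.4959,-.3508),.058,.017),('40',(.4612,-.387),.062,.02),('46',(.4268,-.4228),.066,.023)):
    m=(np.hypot(W[...,0]-c[0],W[...,1]-c[1])<rd+.0015)&(W[...,2]>h-.006)&(W[...,2]<h+.02)
    p=W[m]; f=cv2.minEnclosingCircle(p[:,:2].astype(np.float32)*1000); A=np.c_[p[:,:2]-c,np.ones(len(p))]
    print(n,h,np.round(np.percentile(p[:,2],[50,90,98]),4),np.round(f[0],1),round(f[1],1))
```

```text
  File "<stdin>", line 6, in <module>
    return _quantile_unchecked(
        a, q, axis, out, overwrite_input, method, keepdims, weights)
    return _ureduce(a,
                    func=_quantile_ureduce_func,
    ...<5 lines>...
                    overwrite_input=overwrite_input,
                    method=method)
    r = func(a, **kwargs)
    result = _quantile(arr,
                       quantiles=q,
    ...<2 lines>...
                       out=out,
                       weights=wgt)
    slices_having_nans = np.isnan(arr[-1, ...])
                                  ~~~^^^^^^^^^
IndexError: index -1 is out of bounds for axis 0 with size 0
```

View pics/w9.png

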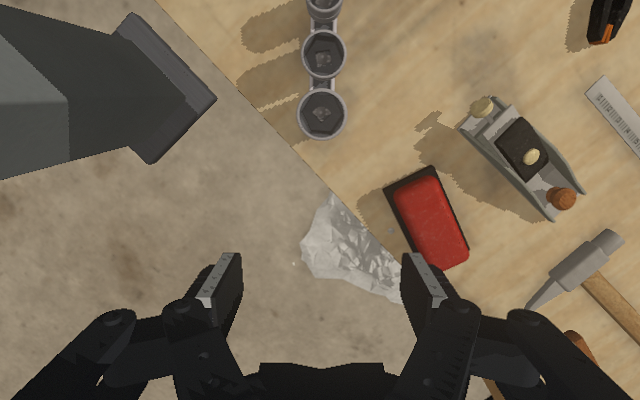

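The 46 (323,115) and 40 (323,54) stand on the rail; the rest are out of view above the frame. I'll move along the row for a full view.

Converted, 0.05 m is 0.8, -0.02 m is -0.32.

Emit:
jog_arm(
  motion=[
    {"xyz": [0.8,0,-0.32],"finger_gap": 0.07},
    {"xyz": [0.8,0,-0.32],"finger_gap": 0.07},
    {"xyz": [0.8,0,0],"finger_gap": 0.07},
    {"finger_gap": 0.07},
    {"finger_gap": 0.07},
    {"finger_gap": 0.07},
    {"finger_gap": 0.07},
  ],
)

```text
time_s: 34.67
position: [0.487, -0.3566, 0.2751]
tcp_rot: [-0.0, 0.914, 0.405, -0.0]
wrist_force: [-0.0, -0.4, 0.2]
grip_width: 0.07
gripper_force: 0.0
```

Run:
```python
from h import *
pic,W=cloud('wrist'); cv2.imwrite('pics/w10.png',pic[...,::-1])
for n,c,h,rd in (('24',(.565,-.2788),.052,.012),('29',(.5305,-.3147),.055,.0145),('34',(.4959,-.3508),.058,.017),('40',(.4612,-.387),.062,.02),('46',(.4268,-.4228),.066,.023)):
    m=(np.hypot(W[...,0]-c[0],W[...,1]-c[1])<rd+.0015)&(W[...,2]>h-.006)&(W[...,2]<h+.02)
    p=W[m]
    if len(p)<9: print(n,len(p)); continue
    f=cv2.minEnclosingCircle(p[:,:2].astype(np.float32)*1000)
    print(n,h,np.round(np.percentile(p[:,2],[50,90,98]),4),np.round(f[0],1),round(f[1],1))
```

```text
24 0.052 [0.052  0.0532 0.0541] [ 565.3 -279.3] 12.1
29 0.055 [0.0552 0.0563 0.0571] [ 530.5 -315.1] 14.5
34 0.058 [0.0581 0.0595 0.06  ] [ 495.9 -350.9] 17.0
40 0.062 [0.0621 0.0635 0.0642] [ 461.9 -387.9] 20.2
46 0.066 [0.0661 0.0674 0.0681] [ 426.6 -424.1] 23.3
```

View pics/w10.png

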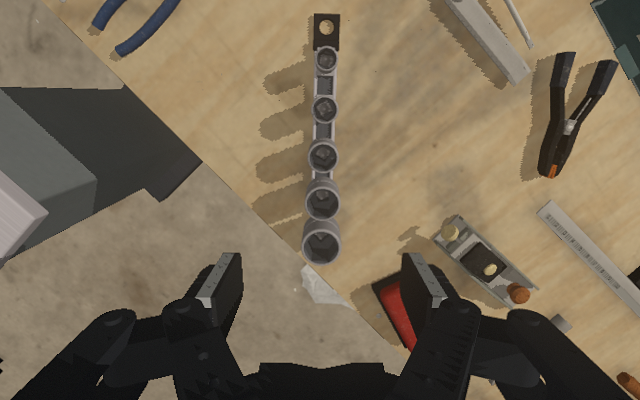

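The picture shows all five in order, from the 24 by the hole (326,60) to the 46 at the plain end (322,242). Their tops measure at the seated heights and the gripper is clear of them.

```bash
python3 -c "
from cell import manip; print(manip.close_job())"
```

```text
the job is handed in; nothing more can be done
None
```

The four loose sockets are back on the rail in order of size, smallest by the hanging hole and largest at the plain end; all five measured at their seated heights, and I handed the job in at about 35 s with the gripper clear.

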